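Close the bearing pot with its double lid, then raise the dust cover alone

TASK

Close the bearing pot with its double lid: lift the two nested lids together by the inner lid's stem, lower them gently onto the pot until the inner lid is fully home in the mouth, and only then let go. Then take the outer lid by its collar and lift it alone, straight up and right off the stem, without disturbing the inner lid, so that the inner lid's seating can be inspected. Finish while still holding the outer lid, level and still, above the pot, and leave everything else on the bench alone.

Things in the scene. Friction and masses are not known exactly. Their poses are not given: they have to be found in the camera images.
- pot_mouth (a point): Centre of the round mouth of the bearing pot, level with the rim's top, 70 mm above the bench; z up. The pot is a grey round open pot, 84 mm across outside, 76 mm inside, screwed to the bench by two small lugs, with a ball bearing lying on its floor. It does not move.
- stem (a point): Grip point of the inner lid: on its stem's axis, at mid height of the 18 mm that stand out above the outer lid's collar; z up. Stem round, steel, 16 mm across, its top 9 mm above this point. Flange's underside 34 mm below, spigot's foot 46 mm below this point. With the lid fully home, flange on the rim, it is 34 mm above pot_mouth. Lifting by the stem carries both lids.
- collar (a point): Grip point of the outer lid: on its collar's axis at mid height; z up. Collar round, 34 mm across, 16 mm tall, 22 mm bore right through. The plate's top is 8 mm below this point, the skirt's edge 24 mm below. Nested, this point is 17 mm below point stem. Lifting by the collar lifts the outer lid only; it is clear of the stem once this point is 33 mm above point stem.
- inner_lid: Inner lid, one steel piece, about 0.45 kg: stem on a flange 90 mm across, 5 mm thick; below it a tapered spigot (71 mm across, 64 mm at its foot, 12 mm deep) that fits the pot's mouth. Starts standing on the bench on the spigot's foot, the outer lid over it. Origin at the centre of the spigot's foot, z up.
- outer_lid: Outer lid, an aluminium dust cover, about 0.16 kg: plate 102 mm across, 4 mm thick, 12 mm skirt below, collar on top. It lies loose on the inner lid's flange with the stem up through the collar. Origin on its axis at the plate's underside, 12 mm below point collar, z up.
- pot: The bearing pot as a whole (see pot_mouth); origin under its centre on the bench.
- mug: Bystander: white mug with handle, 84x113x95 mm; origin at the bench.
- tape_measure: Bystander: yellow and black tape measure, 36x82x66 mm; origin at the bench.
- bolt_a: Bystander: large bolt lying between pot and lids, 25x85x23 mm; origin at the bench.
- nut_0: Bystander: hexagon nut, 24x27x13 mm; origin at the bench.
- aerosol_lube: Bystander: grey bottle with white cap, 66 mm across, 186 mm tall; origin at the bench.

How it is judged:
By the outcome, as a careful person would: the job done as asked, in the order asked, and still so for the second after the job is handed in, while the arm keeps its last pose, push and grip.
It also fails if it takes over 64 s, if anything falls off the work surface, if the arm or the gripper's body presses on something with over 40 N, if the wrist force passes 120 N, or if a joint passes its speed limit or range.

ROBOT

A 6-joint arm with a two-finger parallel gripper is mounted at the origin on the work surface; the furniture and walls round the work are solid. World frame = base frame: x ahead of the robot, y to its left, z up, the work surface at z = 0. Lengths are in mm, angles in rad, forces in N, time in s.
With the tool pointing down it reaches from about 300 to 775 mm from the base axis. Payload 14.6 kg.
Tool frame: the origin (TCP) lies midway between the tips of the shut fingers; the grasp point (between the pads) lies 19 mm behind it; z points along the fingers, y is the line along which they close (so a half turn about z gives the same grasp; the last joint's range is limited). The gripper opens to 94 mm and grips with 3 to 60 N. Pads are 16 mm wide; open, the fingers measure 119 mm over their backs; the gripper's body (75 mm by 177 mm) begins 78 mm behind the grasp point.
Start: joints at [1.06, 0.3, 1.521, -0, 1.321, -0.067], TCP at [236.152, 496.711, 205.446] pointing down, gripper open.
Joint ranges: [-3.03, 3.03], [-0.79, 2.21], [0.23, 2.52], [-1.04, 4.18], [0, 3.07], [-2.55, 2.55]. Speed limits (rad/s): [2.22, 2.22, 2.57, 3.14, 3.14, 3.14].

INTERFACE

Orientations are given as a unit quaternion [x, y, z, w].
In Python, from station import * gives the robot as it stands. Calls block until the motion is done:
- move_to(position, orientation): joint-space move of the TCP to a pose.
- move_straight(position, ori=None, velocity=150, max_force=None): straight line of the TCP; ori=None keeps the orientation; velocity is the mean speed in mm/s. With max_force (N) it stops when the force on the tool has changed by that much, and returns True; else False.
- set_joints(angles): joint-space move.
- grip(opening, f_grip=None): opening from 0.0 (shut) to 1.0 (fully open); f_grip is the grip in N (None keeps the last); returns when the fingers have stopped.
- pause(seconds).
- inverse_kinematics(position, orientation): joint angles nearest the present ones, or None.
- capture(name): name is "side" or "top"; returns a dict with "pixels" (400x640x3 uint8, blue, green, red), "depth" (400x640 float32, mm along the optical axis (not along the pixel's ray), 0 where there is no reading), "vertical_fov" (degrees; the focal length in pixels is half the picture's height over the tangent of half this angle, whatever the lens; pixels are square), "cx", "cy" (the principal point, pixels), "R" (3x3) and "t" (3): a world point X has camera coordinates R X + t. Camera axes: x right, y down, z forward; pixel columns grow to the right and rows downward; lengths in mm; the calibration is good to about 2 mm. A picture is of the moment at which its call begins.
A pose or a line that the arm cannot do raises IKError and nothing moves.
- job_done(): hands the job in; it is judged then, once.
Readings, each from a call of its own:
- read_clock(): time.
- read_joint_positions(): joint angles.
- read_dq(): joint speeds.
- read_tau(): joint torques, N m.
- read_ee_pos(): TCP position.
- read_ee_rot(): TCP orientation.
- read_wrist_force(): force on the tool from outside, world axes, zero at the start.
- read_wrist_torque(): the same for the moment, N m.
- read_finger_gap(): opening from 0.0 (shut) to 1.0 (fully open).
- read_grasp_force(): force on a finger pad.
Only numpy, scipy, OpenCV 4.12 (cv2) and the standard library are available. Lean on these libraries where they do the work, as an engineer would, in place of code of your own. Each camera call takes 0.05 s, during which the arm holds its last target. There are 200 camera calls.

## Working session

There is one attempt and no reset: what is moved stays moved. The work goes in short steps, each a Python script; the robot and the scene stay as the last script left them, time stands still between calls to the robot, and variables do not carry over. Pictures are saved under pics/ and viewed, at most 10 in all, crops included, and the job is handed in when it is done.

```bash
mkdir -p pics; cat > h.py <<'E'
from station import *
import numpy as np, cv2
def cam(n):
    c=capture(n); c['f']=200/np.tan(np.radians(c['vertical_fov'])/2); return c
def plane(c,u,v,z):
    R,t=np.array(c['R']),np.array(c['t']); o=-R.T@t
    d=R.T@np.array([(u-c['cx'])/c['f'],(v-c['cy'])/c['f'],1.]); return o+d*(z-o[2])/d[2]
def cloud(c):
    R,t=np.array(c['R']),np.array(c['t']); D=c['depth']; v,u=np.mgrid[:400,:640]
    P=np.stack([(u-c['cx'])/c['f']*D,(v-c['cy'])/c['f']*D,D],-1)
    return (P-t)@R
E
python3 - <<'E'
from h import *
for n in('top','side'):
    c=cam(n); cv2.imwrite(f'pics/{n}0.png',c['pixels']); np.save(f'{n}.npy',c,allow_pickle=True)
    R,t=np.array(c['R']),np.array(c['t']); print(n,c['f'],c['cx'],c['cy'],-R.T@t,R[2],(c['depth']>0).mean())
print(read_clock(),read_ee_rot(),read_ee_pos())
E
```

```text
top 512.4971683483705 329.53879949624786 200.10691118922432 [ 300.57368303  -18.12547995 1304.14162135] [ 0.17969143 -0.01825187 -0.98355369] 0.99565625
side 418.5700527359272 320.79937654800045 196.07290918001002 [191.11689781 294.32876234 780.82777372] [ 0.39545967 -0.39227972 -0.83049881] 0.99605078125
0.1 [ 2.20081518e-01  9.75481350e-01 -4.92474229e-04 -1.40417747e-04] [236.04253476 496.51300241 204.96556169]
```

View pics/top0.png

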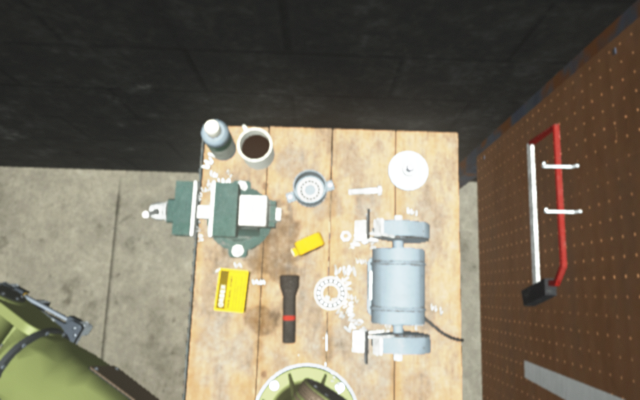

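View pics/side0.png

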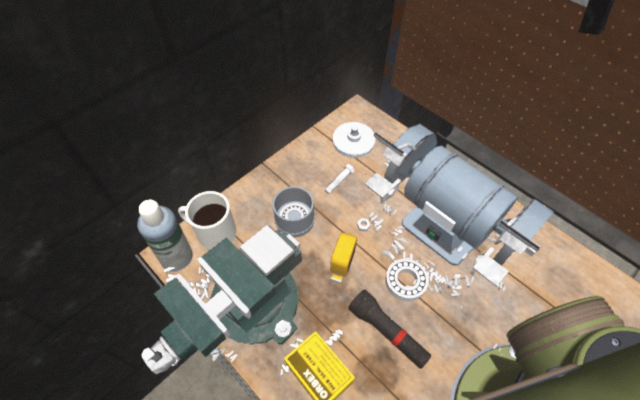

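The top view shows the pot at about (310,188) and the lids at (409,170), with the grinder right behind the lids (wheel at 409,231), the vise by the pot (240,210) and the bolt at (366,190). The side view shows the pot at (294,205) and the lids at (354,138).

```bash
python3 - <<'E'
from h import *
for n,lu,pu in(('top',(409,170),(310,188)),('side',(354,138),(294,200))):
    c=np.load(f'{n}.npy',allow_pickle=True).item(); P=cloud(c)
    L=plane(c,*lu,21); Q=plane(c,*pu,70); print(n,'rough',L[:2],Q[:2])
    for nm,C,r,z0,z1 in(('plate',L,60,15,26),('stem',L,60,48,62),('collar',L,60,32,42),('rim',Q,55,63,77)):
        m=(np.hypot(P[...,0]-C[0],P[...,1]-C[1])<r)&(P[...,2]>z0)&(P[...,2]<z1)
        p=P[m]
        if len(p)<3: print(nm,len(p)); continue
        (cx,cy),rad=cv2.minEnclosingCircle(p[:,:2].astype(np.float32))
        print(nm,len(p),'enc',np.round([cx,cy,rad],1),'mean',p.mean(0).round(1), 'z med',np.median(p[:,2]).round(1))
    # tall things
    for nm,C in(('lid',L),('pot',Q)):
        d=np.hypot(P[...,0]-C[0],P[...,1]-C[1]); a=np.degrees(np.arctan2(P[...,1]-C[1],P[...,0]-C[0]))
        for k in range(-180,180,30):
            m=(a>=k)&(a<k+30)&(d>58)&(d<200)&(P[...,2]>75)
            if m.any(): print(nm,k,'near',d[m].min().round(),'maxz<130:',P[...,2][m&(d<130)].max().round() if (m&(d<130)).any() else None)
    cr=cv2.resize(c['pixels'][lu[1]-30:lu[1]+70,min(lu[0],pu[0])-40:max(lu[0],pu[0])+40],None,fx=4,fy=4,interpolation=cv2.INTER_CUBIC)
    cv2.imwrite(f'pics/{n}crop.png',cr); print(cr.shape)
E
```

```text
top rough [ 620.41435727 -244.99432113] [554.76896019   7.77804847]
plate 1002 enc [ 619.  -242.2   51.5] mean [ 618.2 -241.6   21.1] z med 21.2
stem 36 enc [ 620.8 -242.     8.4] mean [ 620.1 -241.9   53.5] z med 54.1
collar 80 enc [ 618.8 -241.5   17.1] mean [ 616.6 -241.    36.6] z med 36.5
rim 197 enc [559.4   9.7  42.3] mean [560.2   9.6  69.6] z med 69.4
lid -180 near 157.0 maxz<130: None
lid -150 near 157.0 maxz<130: None
lid -120 near 144.0 maxz<130: None
lid -90 near 160.0 maxz<130: None
lid -60 near 184.0 maxz<130: None
lid -30 near 159.0 maxz<130: None
lid 0 near 159.0 maxz<130: None
lid 30 near 184.0 maxz<130: None
lid 120 near 180.0 maxz<130: None
lid 150 near 143.0 maxz<130: None
pot -150 near 138.0 maxz<130: None
pot -120 near 180.0 maxz<130: None
pot 30 near 129.0 maxz<130: 98.0
pot 60 near 131.0 maxz<130: None
pot 90 near 90.0 maxz<130: 158.0
pot 120 near 90.0 maxz<130: 158.0
(400, 716, 3)
side rough [ 616.07914898 -240.07701052] [561.16623255   3.9724056 ]
plate 926 enc [ 617.6 -240.5   52.4] mean [ 614.7 -235.3   20.2] z med 20.3
stem 38 enc [ 619.6 -240.4    8.1] mean [ 618.1 -239.2   53.2] z med 53.7
collar 83 enc [ 618.2 -238.3   16.8] mean [ 615.6 -235.7   35.8] z med 35.6
rim 323 enc [557.9  11.5  42.5] mean [557.2  12.   67.9] z med 68.4
lid -180 near 154.0 maxz<130: None
lid -150 near 190.0 maxz<130: None
lid -120 near 162.0 maxz<130: None
lid -90 near 163.0 maxz<130: None
lid -60 near 188.0 maxz<130: None
lid -30 near 162.0 maxz<130: None
lid 0 near 162.0 maxz<130: None
lid 30 near 189.0 maxz<130: None
lid 120 near 179.0 maxz<130: None
lid 150 near 154.0 maxz<130: None
pot -150 near 139.0 maxz<130: None
pot -120 near 198.0 maxz<130: None
pot 30 near 129.0 maxz<130: 96.0
pot 60 near 130.0 maxz<130: None
pot 90 near 101.0 maxz<130: 155.0
pot 120 near 99.0 maxz<130: 154.0
(400, 560, 3)
```

View pics/topcrop.png

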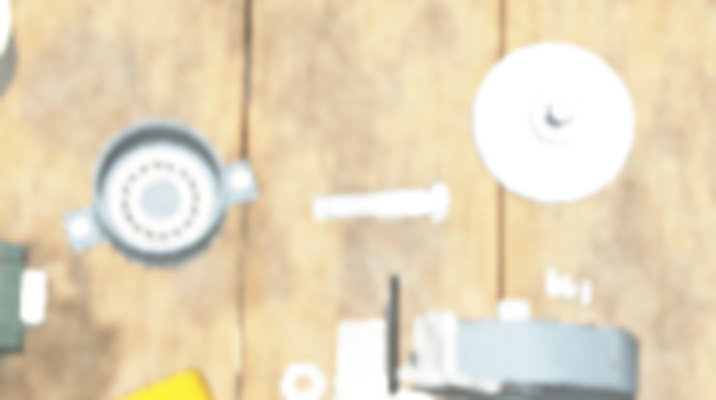

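Both cameras agree on the lids at about (619,-241) and the pot at about (558.7,10.5). The offset from lids to pot is (-59.7, 252). I'll close the fingers along x, so the gripper body stays clear of the vise. The guarded descent is to touch the collar's top and set the grip height.

```bash
cat >> h.py <<'E'
Q=[2**-.5,2**-.5,0,0]
def st(s=''): print(s,'t',np.round(read_clock(),2),'p',np.round(read_ee_pos(),1),'F',np.round(read_wrist_force(),1),'gap',np.round(read_finger_gap()*94,1),'gf',np.round(read_grasp_force(),1))
E
python3 - <<'E'
from h import *
p=read_ee_pos(); move_straight([p[0],p[1],320],velocity=200); st()
move_to([618.8,-241.2,200],Q); st('hover')
grip(26/94,20)
move_straight([618.8,-241.2,65],velocity=150); pause(.2); st('65')
print(move_straight([618.8,-241.2,33],velocity=15,max_force=4)); st('touch')
c=cam('side'); x=c['pixels'][70:220,260:460]; cv2.imwrite('pics/s1.png',cv2.resize(x,None,fx=4,fy=4))
E
```

```text
t 0.82 p [235.9 496.3 318.6] F [-0.7  0.1 -0.9] gap 94.0 gf 0.0
hover t 3.78 p [ 619.1 -240.5  200.2] F [ 0.2 -0.1  0.3] gap 94.2 gf 0.0
65 t 6.15 p [ 619.1 -241.3   65.8] F [-0.1  0.1 -0.6] gap 25.7 gf 0.0
True
touch t 7.79 p [ 618.8 -241.2   37.3] F [-1.5 -0.2  5.7] gap 25.9 gf 2.8
```

View pics/s1.png

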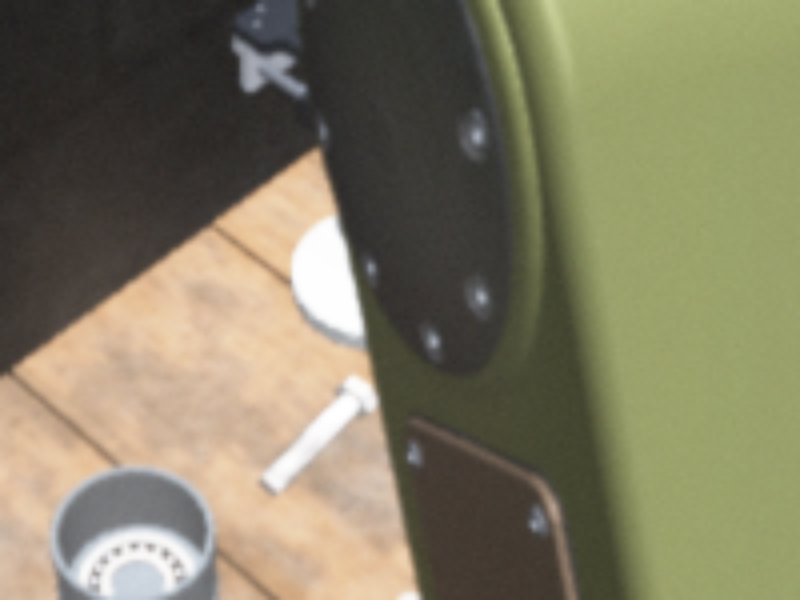

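The arm hides the grasp, but the plate, bolt and pot look undisturbed. Contact came at z = 37.3, which matches the collar top (expected 37). Next I'll rise 1.5 mm, grip and lift.

```bash
python3 - <<'E'
from h import *
move_straight([618.8,-241.2,38.8],velocity=15); st()
grip(0.0,45); st('gripped')
move_straight([618.8,-241.2,55],velocity=30); pause(.3); st('lift')
move_straight([618.8,-241.2,165],velocity=120); pause(.2); st('up')
move_straight([559.1,10.8,165],velocity=130); pause(.3); st('over pot')
for n in('top','side'):
    c=cam(n); np.save(f'{n}2.npy',c,allow_pickle=True); P=cloud(c)
    x=c['pixels'][100:250,210:410]; cv2.imwrite(f'pics/{n}2.png',cv2.resize(x,None,fx=4,fy=4))
E
```

```text
t 8.15 p [ 618.8 -241.2   38.7] F [-0.  -0.2 -0.6] gap 26.1 gf 0.0
gripped t 8.5 p [ 618.7 -241.2   38.6] F [ 0.2 -0.6 -1.3] gap 14.9 gf 45.0
lift t 9.49 p [ 618.8 -241.2   54.9] F [-0.3 -0.6 -6.4] gap 14.9 gf 45.0
up t 10.76 p [ 618.6 -241.1  164.3] F [ 0.5  0.3 -7.1] gap 14.6 gf 45.0
over pot t 13.2 p [559.1  10.7 165. ] F [-0.3  0.6 -6.9] gap 15.0 gf 45.0
```

View pics/side2.png

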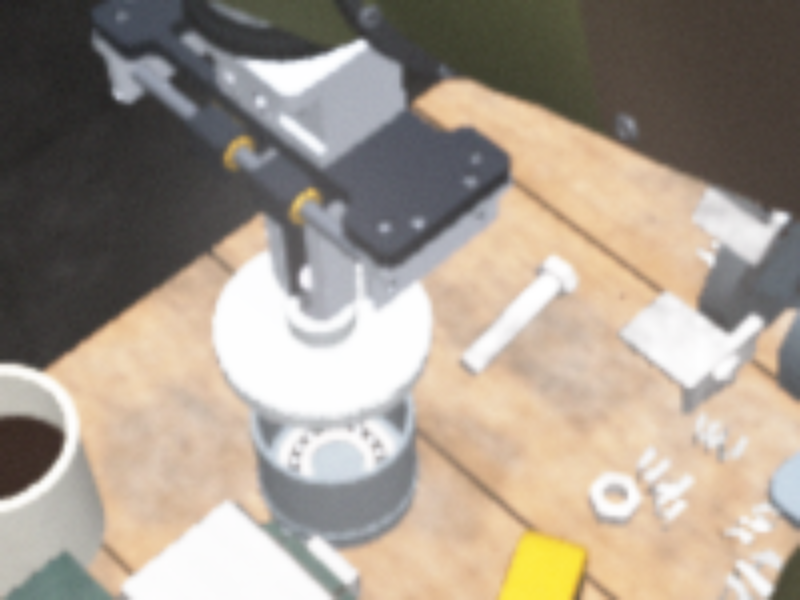

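View pics/top2.png

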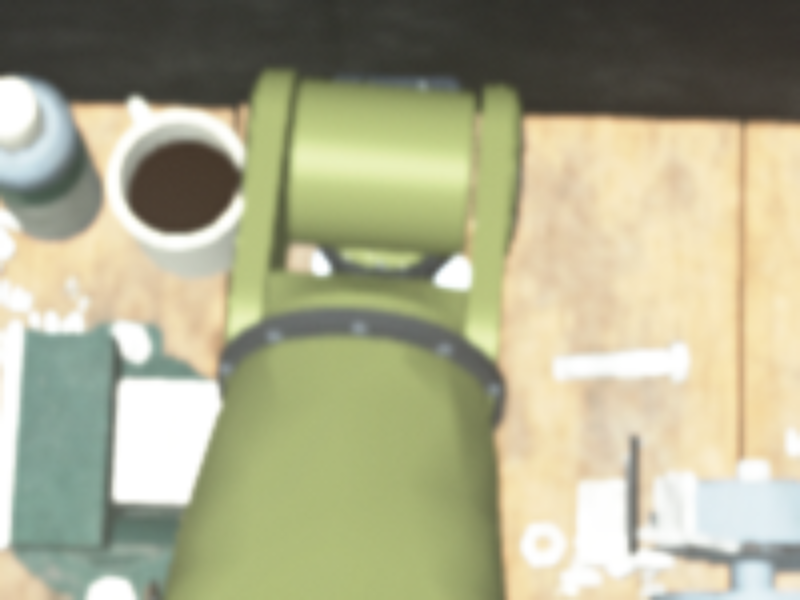

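The side view shows both lids held level (plate about 320,325 in the crop) over the pot (335,450), and the bolt and mug are untouched. The top view is blocked by the arm. I'll lower the lids under a force guard; the inner lid should be home at a TCP z of about 96.7.

```bash
python3 - <<'E'
from h import *
P=cloud(np.load('side2.npy',allow_pickle=True).item())
m=(np.hypot(P[...,0]-559,P[...,1]-11)<60)&(abs(P[...,2]-146.5)<4)
(cx,cy),r=cv2.minEnclosingCircle(P[m][:,:2].astype(np.float32)); print('plate',cx,cy,r,m.sum())
move_straight([559.1,10.8,112],velocity=80); pause(.2); st('112')
print(move_straight([559.1,10.8,95],velocity=12,max_force=6)); st('contact'); print(read_wrist_torque())
E
```

```text
plate 558.779541015625 11.438624382019043 51.524818420410156 1262
112 t 14.31 p [559.3  10.8 112.5] F [-0.4  0.1 -6.1] gap 15.1 gf 45.0
True
contact t 15.48 p [559.1  10.8  96.6] F [-1.1  0.1  5.9] gap 15.0 gf 45.0
[-0.03337241  0.12669194  0.04427318]
```

The lids are home: contact at 96.6 against 96.7 predicted, with almost no side force. Now I'll release, rise and check.

```bash
python3 - <<'E'
from h import *
move_straight([559.1,10.8,96.9],velocity=10); st()
grip(30/94,45); st('open')
move_straight([559.1,10.8,135],velocity=60)
grip(56/94); move_straight([559.1,10.8,190],velocity=120); pause(.2); st('up')
c=cam('side'); P=cloud(c)
x=c['pixels'][100:250,210:410]; cv2.imwrite('pics/s3.png',cv2.resize(x,None,fx=4,fy=4))
for nm,z,r in(('plate',78.5,60),('collar',94,20),('stemtop',111.5,15)):
    m=(np.hypot(P[...,0]-559,P[...,1]-11)<r)&(abs(P[...,2]-z)<4); p=P[m]
    if len(p)>2:
        (cx,cy),r=cv2.minEnclosingCircle(p[:,:2].astype(np.float32)); A=np.c_[p[:,:2]-[559,11],np.ones(len(p))]
        print(nm,len(p),np.round([cx,cy,r],1),'z,slopes',np.linalg.lstsq(A,p[:,2],rcond=None)[0].round(3))
E
```

```text
t 15.82 p [558.9  10.8  96.6] F [-1.  -0.2 -3.6] gap 14.9 gf 45.0
open t 16.29 p [559.2  10.8  97. ] F [-0.1 -0.6  1.3] gap 30.2 gf 0.0
up t 18.48 p [558.8  10.8 189.2] F [-0.3  0.5 -0.6] gap 55.8 gf 0.0
plate 1459 [558.8  11.2  51.5] z,slopes [ 3.0000e-03 -3.0000e-03  7.8423e+01]
collar 121 [558.1  11.9  17.1] z,slopes [ 2.8000e-02 -1.1000e-02  9.3886e+01]
stemtop 54 [559.3  11.5   8.5] z,slopes [ 8.9000e-02 -9.7000e-02  1.1183e+02]
```

View pics/s3.png

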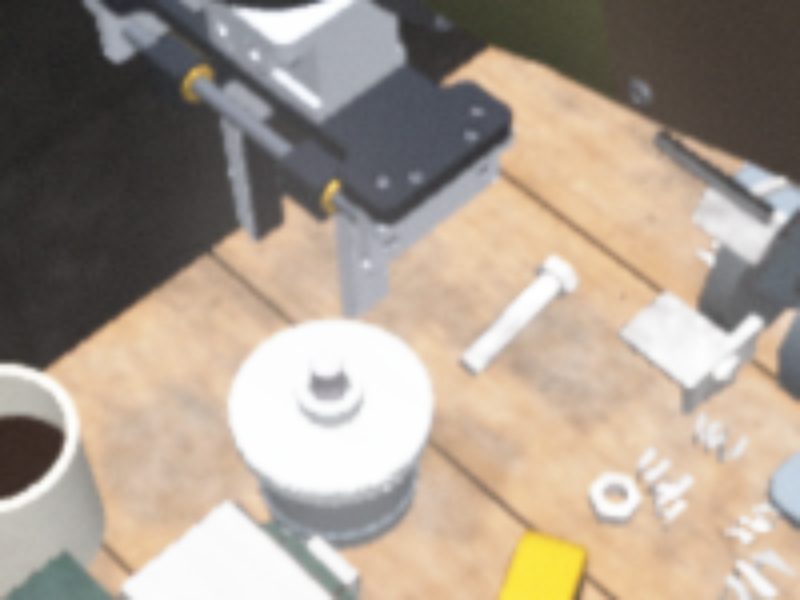

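The lids sit level on the pot (plate at 330,410 in the crop). Plate z is 78.4 against 79 nominal with zero slope, and the stem and collar agree to about 1 mm. Next is the collar grip, with the tips just above the plate.

```bash
python3 - <<'E'
from h import *
X,Y=559.1,11.0
move_straight([X,Y,125],velocity=100)
print(move_straight([X,Y,82],velocity=50,max_force=6)); pause(.2); st('at collar')
grip(0.0,25); st('gripped')
print(move_straight([X,Y,92],velocity=15,max_force=8)); pause(.2); st('10 up')
print(move_straight([X,Y,150],velocity=40,max_force=8)); pause(.2); st('68 up')
move_straight([X,Y,182],velocity=60); pause(.5); st('100 up')
c=cam('side'); P=cloud(c)
x=c['pixels'][100:250,210:410]; cv2.imwrite('pics/s4.png',cv2.resize(x,None,fx=4,fy=4))
E
```

```text
False
at collar t 20.54 p [559.2  11.   82.2] F [0.3 0.8 0. ] gap 56.0 gf 0.0
gripped t 21.03 p [559.  11.  82.] F [-0.8  0.   1. ] gap 33.0 gf 25.0
False
10 up t 22.05 p [559.1  11.   91.9] F [-0.4 -1.  -1.5] gap 32.6 gf 25.0
False
68 up t 23.85 p [559.1  11.  149.9] F [-0.8  0.4 -1. ] gap 32.9 gf 25.0
100 up t 25.03 p [559.1  11.  181.9] F [ 0.3 -0.7 -2.1] gap 32.5 gf 25.0
```

View pics/s4.png

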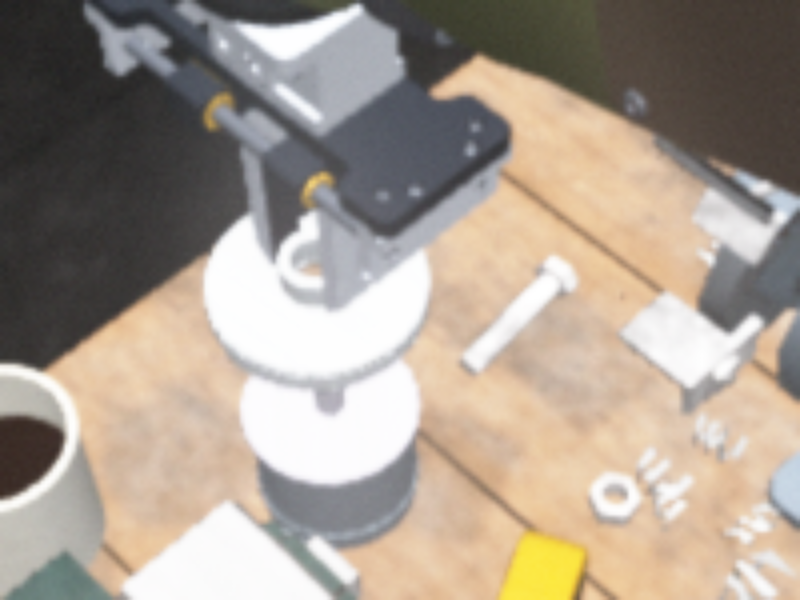

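The outer lid hangs level from the collar (about 318,295) and is well clear of the stem. The inner lid sits flat on the pot (330,415), and the bystanders haven't moved. I'll hand it in.

```bash
python3 - <<'E'
from h import *
st(); print(job_done())
E
```

```text
t 25.08 p [559.1  11.  182. ] F [-0.1 -0.5 -1. ] gap 32.9 gf 25.0
the job is handed in; nothing more can be done
None
```

The job is handed in at 25 s: the inner lid is fully home on the pot, the outer lid is held level and still above it, clear of the stem, and nothing else on the bench was moved.

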